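Fit the filter element in the strainer pot and lock the retaining ring

TASK

Put the short filter element upright into the strainer pot, then set the steel retaining ring on the pot's rim with its ears clear of the two hook posts, and turn it about a quarter turn until both ears lie under the hooks. Leave the ring lying flat on the rim, with the short element standing inside the pot.

Things in the scene. Friction and masses are not known exactly. Their poses are not given: they have to be found in the camera images.
- pot: Strainer pot, fixed: open aluminium bowl, outside diameter 80 mm, bore 72 mm, on a base plate 90 x 164 mm. Origin on the bench under the bowl's axis, z up. Inner floor 15 mm, rim 74 mm above the origin. Hook posts stand at its +y and -y; nothing beside it along x. The short element standing in it has its centre at 40 mm; the ring lying on its rim has its grip point at 118 mm above the origin.
- hook (a point): Dark steel hook at the pot's +y (fixed to it; its twin is at -y). Point: middle of the lip's underside, 67 mm from the pot's axis, 13 mm above the rim. Lip 26 mm wide, 6 mm thick, from 53 to 81 mm off the axis; upright from 73 to 81. The ring's ears pass down when over 35 degrees away from the line through both hooks, and lie 5 mm under the lips when along it. Turning works either way.
- element_mid (a point): Short filter element: upright brass-coloured gauze cylinder, steel end caps, black dot on top; diameter 44 mm, height 50 mm, 0.18 kg. Point at its centre, 25 mm up; z its axis. A look-alike 85 mm tall is too long for the ring to close. Fingers holding its sides do not fit into the bore: hold it near the top and let it drop the last 3 cm with fingertips above the rim.
- ring_grip (a point): Retaining ring, steel, 0.3 kg, lying flat: boss 56 mm wide, 6 high (enters the bore loosely); flange 88 mm wide, 8 thick; two opposite ears 18 mm wide reaching 62 mm from the axis; above, on posts, a bar 56 long, 14 thick, 28 high to grip, top 64 mm over the underside. Point: bar's centre, on the axis, 50 mm over the underside. x along bar and ears (half turn alike), z up.
Not all that is in view belongs to the job. Leave any brown look-alike of the part that bears ring_grip alone. Leave any green look-alike of the part that bears element_mid alone.

How it is judged:
On the way:
1. the short element stands inside the pot, upright on its floor (horizontal distance between element_mid and pot below 0.02 m and z of element_mid in the frame of pot between 0.034 and 0.046 m and angle between element_mid's own z axis and vertical below 0.2 rad), for 0.2 s.
At the end, for the whole second after the job is handed in: Short element upright (0.2 rad) on the pot floor, centre within 20 mm of the axis and 6 mm of its seated height; ring flat on the rim (0.1 rad; 4 mm in height, 15 mm of the axis), ears under the hooks, within 0.3 rad of the line between them (all of step 1 and horizontal distance between ring_grip and pot below 0.015 m and z of ring_grip in the frame of pot between 0.114 and 0.122 m and angle between ring_grip's own z axis and vertical below 0.1 rad and angle between the x axis of ring_grip and the y axis of pot, either way round below 0.3 rad); the robot touches nothing.
It also fails if it takes over 64 s, if anything falls off the work surface, if the arm or the gripper's body presses on something with over 40 N, if the wrist force passes 120 N, or if a joint passes its speed limit or range.

ROBOT

A 6-joint arm with a two-finger parallel gripper is mounted at the origin on the work surface. World frame = base frame: x ahead of the robot, y to its left, z up, the work surface at z = 0. Lengths are in m, angles in rad, forces in N, time in s.
With the tool pointing down it reaches from about 0.375 to 0.975 m from the base axis. Payload 3.8 kg.
Tool frame: the origin (TCP) lies midway between the tips of the shut fingers; the grasp point (between the pads) lies 19 mm behind it; z points along the fingers, y is the line along which they close (so a half turn about z gives the same grasp; the last joint's range is limited). The gripper opens to 88 mm and grips with 3 to 60 N. Pads are 18 mm wide; open, the fingers measure 123 mm over their backs; the gripper's body (75 mm by 187 mm) begins 45 mm behind the grasp point.
Start: joints at [1.298, 0.264, 1.604, -0, 1.274, -0.037], TCP at [0.158, 0.656, 0.239] pointing down, gripper open.
Joint ranges: [-2.63, 2.63], [-0.94, 2.18], [0.31, 2.57], [-1.31, 4.45], [0, 2.66], [-2.55, 2.55]. Speed limits (rad/s): [2.57, 2.57, 3.14, 3.14, 3.14, 3.14].

INTERFACE

Orientations are given as a unit quaternion [x, y, z, w].
In Python, from workcell import arm gives the robot as it stands. The module is installed in compiled form; this text tells all that it offers.
- The arm moves only by the shell command python3 -m handwheel 'ROWS'. ROWS is JSON, a list that holds one entry, the list of rows, each a list of 7 numbers: the turn, a rotation vector about the tool's x, y, z in rad, then the shift along the tool's x, y, z in cm, then the finger opening in cm, from 0 to 8.81. In form: [[[ax, ay, az, dx, dy, dz, gripper], ...]]. A call has 1 to 20 rows; each row is the pose to reach, as a shift and turn from the pose commanded when the call began, along the tool's axes at that moment; what a row does not reach only later rows make up. A row lasts 1/8 s, in which the tool goes at most 62.5 mm and 10.7 degrees, less where a joint would pass 70% of its speed; a pose out of reach is approached as far as the arm can. A call with a gripper value outside its range is refused whole. The fingers move at their own pace and stop on an object; the grip force is fixed at half the most. Time passes only in rows, so rows that repeat a pose let the fingers close. It gives the time, the measured TCP pose, the force, the opening and the grip force at its end, in the units of the state.
- arm.get_obs(): the state, without advancing time (a new reading comes with each control period).
- arm.capture(name): name is "side" or "top"; returns a dict with "img" (400x640x3 uint8, red, green, blue), "K" (3x3 intrinsics, pixels), "eye" and "rotation" of the camera in the world. Camera axes: x right, y up, looking along -z (the intrinsics and any distortion apply to the point x, -y, -z); pixel columns grow to the right and rows downward; lengths in m; the calibration is good to about 2 mm. A picture is of the moment at which its call begins. There is no depth.
- arm.job_done(): hands the job in; it is judged then, once.
The state is a dict: "time_s": time; "joint_positions": joint angles; "qvel": joint speeds; "joint_torque": joint torques, N m; "ee_pos": TCP position; "eef_rot": TCP orientation; "wrist_force": force on the tool from outside, world axes, zero at the start; "wrist_torque": the same for the moment, N m; "width": finger opening in m; "grasp_force": force on a finger pad.
Only numpy, scipy, OpenCV 4.12 (cv2) and the standard library are available. Lean on these libraries where they do the work, as an engineer would, in place of code of your own. Each camera call takes 0.05 s, during which the arm holds its last target. There are 200 camera calls.

## Working session

There is one attempt and no reset: what is moved stays moved. The work goes in short steps, Python scripts to look and compute and a shell command to move; the robot and the scene stay as the last step left them, time stands still between calls to the robot, and variables do not carry over. Pictures are saved under pics/ and viewed, at most 13 in all, crops included, and the job is handed in when it is done.

```bash
mkdir -p pics; cat > h.py <<'E'
import numpy as np, cv2
from workcell import arm
from scipy.spatial.transform import Rotation as R
def cap(n,f):
    c=arm.capture(n); cv2.imwrite(f,c["img"][:,:,::-1]); np.savez(f[:-4]+'.npz',**{k:np.array(v) for k,v in c.items()}); return c
def cam(f):
    return dict(np.load(f[:-4]+'.npz',allow_pickle=True))
def rot(c):
    r=np.array(c["rotation"]); return r if r.shape==(3,3) else R.from_quat(r).as_matrix()
def ray(c,u,v):
    K=c["K"]; d=np.array([(u-K[0,2])/K[0,0],-(v-K[1,2])/K[1,1],-1]); return c["eye"],rot(c)@d
def atz(c,u,v,z):
    e,d=ray(c,u,v); return e+d*(z-e[2])/d[2]
def proj(c,p):
    q=rot(c).T@(np.array(p)-c["eye"]); K=c["K"]; return K[0,0]*q[0]/-q[2]+K[0,2], K[1,1]*q[1]/q[2]+K[1,2]
def st():
    o=arm.get_obs(); print({k:np.round(o[k],3).tolist() for k in ("time_s","ee_pos","eef_rot","joint_positions","wrist_force","width","grasp_force")}); return o
E
python3 - <<'E'
from h import *
for n in("top","side"):
    c=cap(n,f'pics/{n}0.png'); print({k:v for k,v in c.items() if k!='img'})
o=st(); print(R.from_quat(o["eef_rot"]).as_matrix().round(3))
E
```

```text
{'K': array([[430.08601005,   0.        , 318.68826773],
       [  0.        , 430.08601005, 197.15900204],
       [  0.        ,   0.        ,   1.        ]]), 'eye': array([0.27618845, 0.06467813, 1.33863572]), 'rotation': array([ 0.04775865, -0.05372558, -0.69468734,  0.71571096])}
{'K': array([[465.71859233,   0.        , 303.61782237],
       [  0.        , 465.71859233, 197.06860571],
       [  0.        ,   0.        ,   1.        ]]), 'eye': array([-0.08945486, -0.84961363,  0.87620073]), 'rotation': array([ 0.43072386, -0.12228563, -0.25596136,  0.85674207])}
{'time_s': 0.1, 'ee_pos': [0.158, 0.656, 0.238], 'eef_rot': [0.118, 0.993, -0.001, -0.0], 'joint_positions': [1.298, 0.265, 1.605, -0.0, 1.274, -0.037], 'wrist_force': [0.135, 0.668, 0.428], 'width': 0.088, 'grasp_force': 0.0}
[[-0.972  0.234 -0.   ]
 [ 0.234  0.972 -0.002]
 [ 0.    -0.002 -1.   ]]
```

View pics/top0.png

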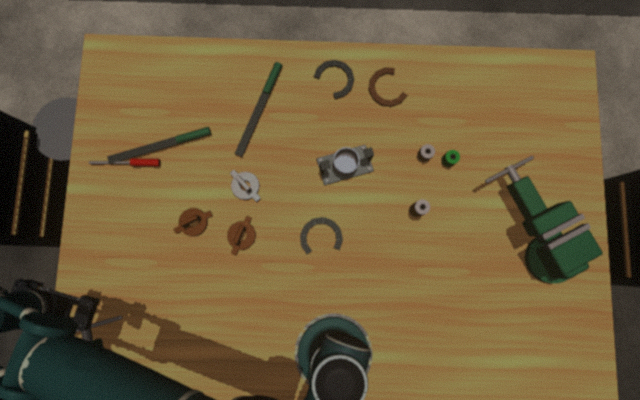

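View pics/side0.png

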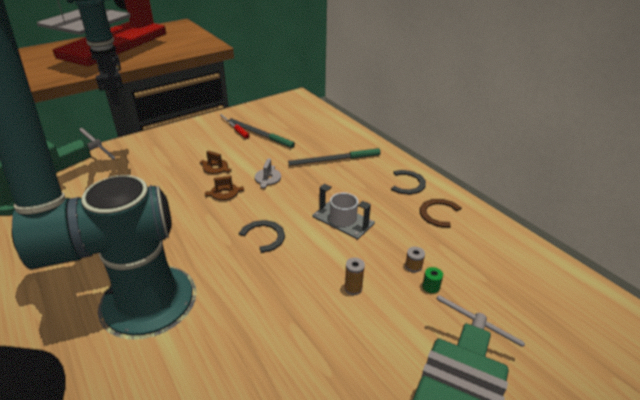

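The top view shows the pot near (346,162), the steel ring near (245,186), the short element near (427,152) and the tall look-alike near (421,207). The side view confirms this: short (415,260), tall (355,276), ring (267,175), pot (344,210). Next I'll enlarge these areas.

```bash
python3 - <<'E'
import cv2
a=cv2.imread('pics/top0.png')[140:220,225:445]
cv2.imwrite('pics/topc.png',cv2.resize(a,(792,288),interpolation=cv2.INTER_CUBIC))
b=cv2.imread('pics/side0.png')[150:280,240:440]
cv2.imwrite('pics/sidec.png',cv2.resize(b,(800,520),interpolation=cv2.INTER_CUBIC))
E
```

```text
(no output)
```

View pics/topc.png

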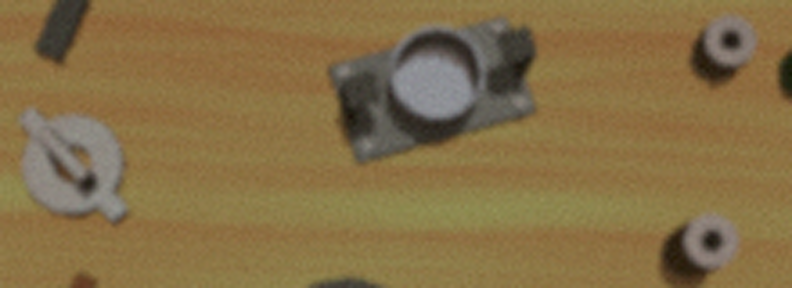

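View pics/sidec.png

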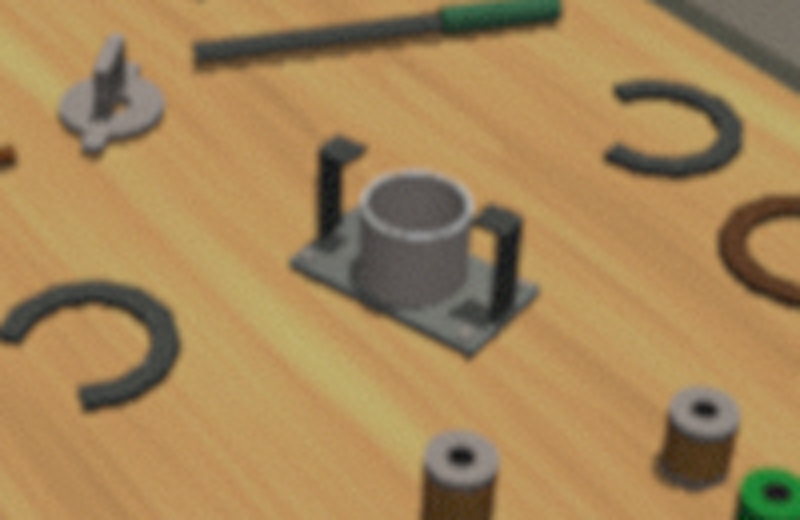

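The enlarged crops show, in crop pixels:

| Item | Top crop | Side crop |
|---|---|---|
| Short element dot | (730,40) | (704,409) |
| Pot rim centre | (437,74) | (416,205) |
| Ring flange centre | (73,165) | (111,107) |

In the top crop, the base-plate corners are (330,70), (497,18), (536,108) and (362,163). One ring ear is at (120,210), and the bar top runs from (28,118) to (88,185).

```bash
cat > m.py <<'E'
from h import *
T=cam('pics/top0.png'); S=cam('pics/side0.png')
t=lambda x,y,z: atz(T,225+(x+.5)/3.6-.5,140+(y+.5)/3.6-.5,z)
s=lambda x,y,z: atz(S,240+(x+.5)/4-.5,150+(y+.5)/4-.5,z)
if __name__=="__main__":
    np.set_printoptions(precision=4,suppress=True)
    print('elem',t(730,40,.05),s(704,409,.05))
    print('rim',t(437,74,.074),s(416,205,.074))
    P=[t(*p,.006) for p in((330,70),(497,18),(536,108),(362,163))]
    S4=[s(*p,.006) for p in((289,264),(472,356),(540,290))]
    print('plate',np.mean(P,0),P,'side',(S4[0]+S4[2])/2,S4)
    for i in range(4): d=P[(i+1)%4]-P[i]; print(np.linalg.norm(d),np.degrees(np.arctan2(d[1],d[0])))
    for i in range(2): d=S4[i+1]-S4[i]; print('s',np.linalg.norm(d),np.degrees(np.arctan2(d[1],d[0])))
    c=t(73,165,.014); print('ring',c,s(111,107,.014))
    e=t(122,212,.014); d=e-c; print('ear ang',np.degrees(np.arctan2(d[1],d[0])),np.linalg.norm(d), s(93,147,.014)-s(111,107,.014))
    a,b=t(28,115,.064),t(90,185,.064); d=b-a; print('bar',(a+b)/2,np.degrees(np.arctan2(d[1],d[0])),np.linalg.norm(d))
    a,b=t(350,80,.093),t(516,35,.093); print('hooks',a,b)
E
python3 m.py
```

```text
elem [ 0.6175 -0.2745  0.05  ] [ 0.6141 -0.2726  0.05  ]
rim [ 0.5742 -0.0224  0.074 ] [ 0.571  -0.0235  0.074 ]
plate [ 0.5761 -0.0224  0.006 ] [array([0.5908, 0.0673, 0.006 ]), array([ 0.6426, -0.0792,  0.006 ]), array([ 0.5624, -0.1147,  0.006 ]), array([0.5086, 0.0369, 0.006 ])] side [ 0.5731 -0.022   0.006 ] [array([0.5057, 0.041 , 0.006 ]), array([ 0.5551, -0.1139,  0.006 ]), array([ 0.6405, -0.0849,  0.006 ])]
0.15542229812053196 -70.52530716963089
0.0877667789885459 -156.15829184909472
0.16083951826466167 109.52526403682829
0.08766307262837833 20.30206673062489
s 0.16262985105109856 -72.29011471358142
s 0.09013888612537943 18.744230439565115
ring [0.4977 0.2873 0.014 ] [0.4922 0.2843 0.014 ]
ear ang -131.8714184713334 0.05960301575369949 [-0.0398 -0.0415  0.    ]
bar [0.5018 0.2913 0.064 ] -136.42342399863992 0.07961715518308951
hooks [0.5624 0.0504 0.093 ] [ 0.6047 -0.0858  0.093 ]
```

```bash
cat >> h.py <<'E'
def go(x,y,z,phi):
    "row to bring the TCP to x,y,z, tool down, closing line at phi deg"
    o=arm.get_obs(); A=R.from_quat(o["eef_rot"]); f=np.radians(phi)
    yv=np.array([np.cos(f),np.sin(f),0]); zv=np.array([0,0,-1.]); B=R.from_matrix(np.c_[np.cross(yv,zv),yv,zv])
    print('row',(A.inv()*B).as_rotvec().round(3).tolist(),(A.inv().apply(np.array([x,y,z])-o["ee_pos"])*100).round(2).tolist())
E
python3 -c "
from h import *
go(.616,-.2735,.20,19)"
```

```text
row [-0.002, 0.001, 1.003] [-66.28, -79.63, 3.91]
```

```bash
python3 -m handwheel '[[[0,0,1.0,-66.3,-79.6,3.9,8.8],[0,0,1.0,-66.3,-79.6,3.9,8.8],[0,0,1.0,-66.3,-79.6,3.9,8.8],[0,0,1.0,-66.3,-79.6,3.9,8.8],[0,0,1.0,-66.3,-79.6,3.9,8.8],[0,0,1.0,-66.3,-79.6,3.9,8.8],[0,0,1.0,-66.3,-79.6,3.9,8.8],[0,0,1.0,-66.3,-79.6,3.9,8.8],[0,0,1.0,-66.3,-79.6,3.9,8.8],[0,0,1.0,-66.3,-79.6,3.9,8.8],[0,0,1.0,-66.3,-79.6,3.9,8.8],[0,0,1.0,-66.3,-79.6,3.9,8.8],[0,0,1.0,-66.3,-79.6,3.9,8.8],[0,0,1.0,-66.3,-79.6,3.9,8.8],[0,0,1.0,-66.3,-79.6,3.9,8.8],[0,0,1.0,-66.3,-79.6,3.9,8.8],[0,0,1.0,-66.3,-79.6,3.9,8.8],[0,0,1.0,-66.3,-79.6,3.9,8.8],[0,0,1.0,-66.3,-79.6,3.9,8.8],[0,0,1.0,-66.3,-79.6,3.9,8.8]]]'; python3 -c "
from h import *
st();go(.616,-.2735,.20,19);go(.616,-.2735,.031,19)"
```

```text
time_s: 2.6
ee_pos: [0.6159, -0.2711, 0.1997]
eef_rot: [0.579, 0.815, 0.0, -0.0]
wrist_force: [0.1, 0.6, -0.1]
width: 0.0882
grasp_force: 0.0
{'time_s': 2.6, 'ee_pos': [0.616, -0.271, 0.2], 'eef_rot': [0.579, 0.815, 0.0, -0.0], 'joint_positions': [-0.452, 0.285, 1.65, 0.0, 1.207, -0.788], 'wrist_force': [0.089, 0.636, -0.057], 'width': 0.088, 'grasp_force': 0.0}
row [-0.0, -0.001, 0.005] [-0.23, -0.07, -0.03]
row [-0.0, -0.001, 0.005] [-0.24, -0.06, 16.87]
```

```bash
python3 -m handwheel '[[[0,0,0,-0.1,0,6,8.8],[0,0,0,-0.1,0,11,8.8],[0,0,0,-0.1,0,14.5,8.8],[0,0,0,-0.1,0,16.9,8.8],[0,0,0,-0.1,0,16.9,8.8],[0,0,0,-0.1,0,16.9,8.8]]]'; python3 - <<'E'
from h import *
cap('side','pics/s1.png'); st(); go(.616,-.2735,.031,19)
cv2.imwrite('pics/s1c.png',cv2.resize(cv2.imread('pics/s1.png')[190:320,330:510],(720,520),interpolation=2))
E
```

```text
time_s: 3.35
ee_pos: [0.6175, -0.2732, 0.0322]
eef_rot: [0.579, 0.815, 0.0, 0.001]
wrist_force: [0.0, 0.4, 0.7]
width: 0.0878
grasp_force: 0.0
{'time_s': 3.4, 'ee_pos': [0.618, -0.274, 0.033], 'eef_rot': [0.579, 0.815, 0.0, 0.001], 'joint_positions': [-0.454, 0.448, 1.765, 0.0, 0.926, -0.789], 'wrist_force': [-0.009, -0.463, 0.226], 'width': 0.088, 'grasp_force': 0.0}
row [0.002, 0.002, 0.004] [0.07, -0.19, 0.18]
```

View pics/s1c.png

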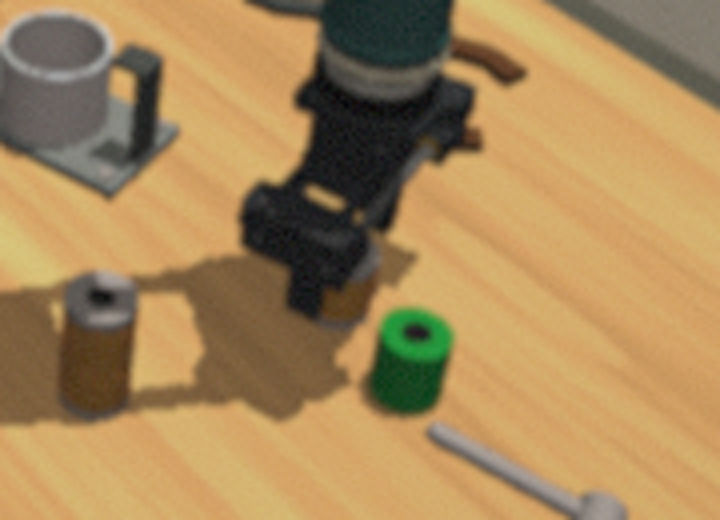

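The crop shows the fingers straddling the short element at about (345,285), clear of the green one at (412,360). I'll close on it.

```bash
python3 -m handwheel '[[[0,0,0,0,0,0.1,4],[0,0,0,0,0,0.1,4],[0,0,0,0,0,0.1,4],[0,0,0,0,0,0.1,4],[0,0,0,0,0,0.1,4],[0,0,0,0,0,0.1,4],[0,0,0,0,0,-2,4],[0,0,0,0,0,-6,4],[0,0,0,0,0,-12,4],[0,0,0,0,0,-15,4],[0,0,0,0,0,-15,4],[0,0,0,0,0,-15,4]]]'; python3 -c "
from h import *
st();go(.573,-.0228,.18,19)"
```

```text
time_s: 4.9
ee_pos: [0.6157, -0.273, 0.1795]
eef_rot: [0.579, 0.815, -0.0, -0.001]
wrist_force: [-0.5, 0.7, -3.0]
width: 0.0432
grasp_force: 30.0
{'time_s': 4.9, 'ee_pos': [0.616, -0.273, 0.179], 'eef_rot': [0.579, 0.815, -0.0, -0.001], 'joint_positions': [-0.454, 0.302, 1.667, -0.0, 1.175, -0.789], 'wrist_force': [-0.494, 0.748, -3.018], 'width': 0.043, 'grasp_force': 30.0}
row [-0.001, -0.001, 0.003] [25.04, 4.19, -0.02]
```

Held at 43 mm with 30 N. Next it goes over the pot.

```bash
python3 -m handwheel '[[[0,0,0,6,1,0,4],[0,0,0,12,2,0,4],[0,0,0,17,3,0,4],[0,0,0,21,3.6,0,4],[0,0,0,23.5,4,0,4],[0,0,0,25,4.2,0,4],[0,0,0,25,4.2,0,4],[0,0,0,25,4.2,0,4],[0,0,0,25,4.2,0,4]]]'; python3 - <<'E'
from h import *
st();go(.573,-.0228,.083,19)
cap('side','pics/s2.png');c=cap('top','pics/t2.png')
a=cv2.resize(cv2.imread('pics/s2.png')[120:280,260:430],(510,480),interpolation=2)
b=cv2.resize(cv2.imread('pics/t2.png')[110:210,295:390],(285,300),interpolation=2)
m=np.zeros((480,795,3),np.uint8);m[:,:510]=a;m[:300,510:]=b;cv2.imwrite('pics/m2.png',m)
E
```

```text
time_s: 6.02
ee_pos: [0.5743, -0.0246, 0.1806]
eef_rot: [0.58, 0.815, -0.0, 0.0]
wrist_force: [-0.9, -0.3, -1.3]
width: 0.0436
grasp_force: 30.0
{'time_s': 6.025, 'ee_pos': [0.574, -0.025, 0.181], 'eef_rot': [0.58, 0.815, -0.0, 0.0], 'joint_positions': [-0.086, 0.12, 1.885, -0.0, 1.137, -0.42], 'wrist_force': [-0.901, -0.312, -1.345], 'width': 0.044, 'grasp_force': 30.0}
row [-0.0, 0.0, 0.002] [0.22, -0.07, 9.75]
```

View pics/m2.png

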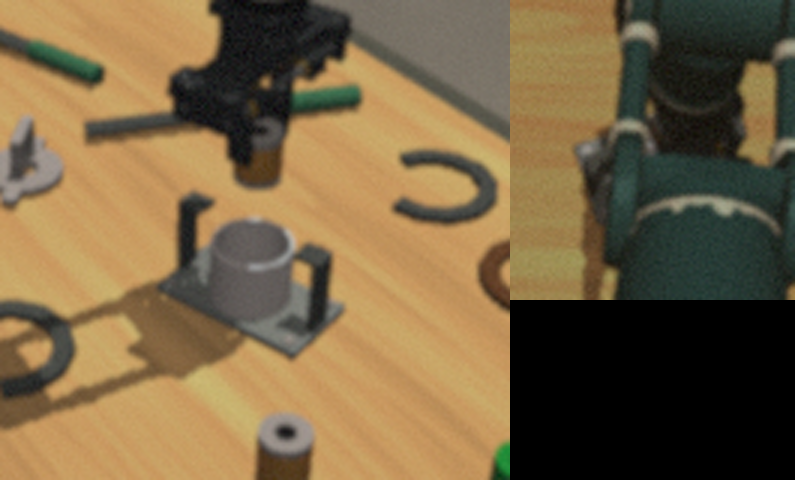

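The crop shows the element (top at about (262,133)) hanging upright above the pot mouth (253,245), with the fingers between the hooks. I'll lower it.

```bash
python3 -c "
from h import *
c=cam('pics/s2.png'); print(atz(c,347,164,.2))"
python3 -m handwheel '[[[0,0,0,0.1,0,3,4],[0,0,0,0.1,0,6,4],[0,0,0,0.1,0,8.5,4],[0,0,0,0.1,0,9.7,4],[0,0,0,0.1,0,9.7,4],[0,0,0,0.1,0,9.7,4],[0,0,0,0.1,0,9.7,4]]]'; python3 -c "
from h import *
st();go(.573,-.0228,.083,19)"
```

```text
[ 0.57259927 -0.02788554  0.2       ]
time_s: 7.0
ee_pos: [0.575, -0.0227, 0.0851]
eef_rot: [0.579, 0.815, 0.001, 0.001]
wrist_force: [0.2, -0.5, -1.6]
width: 0.0432
grasp_force: 30.0
{'time_s': 7.0, 'ee_pos': [0.575, -0.023, 0.085], 'eef_rot': [0.579, 0.815, 0.001, 0.001], 'joint_positions': [-0.083, 0.219, 1.963, -0.0, 0.957, -0.418], 'wrist_force': [0.197, -0.539, -1.584], 'width': 0.043, 'grasp_force': 30.0}
row [0.002, 0.001, 0.003] [0.06, -0.19, 0.21]
```

```bash
python3 -m handwheel '[[[0,0,0,0,-0.15,0.3,4],[0,0,0,0,-0.15,0.3,4],[0,0,0,0,-0.15,0.3,8.8],[0,0,0,0,-0.15,0.3,8.8],[0,0,0,0,-0.15,0.3,8.8],[0,0,0,0,-0.15,0.3,8.8],[0,0,0,0,-0.15,-4,8.8],[0,0,0,0,-0.15,-10,8.8],[0,0,0,0,-0.15,-15,8.8],[0,0,0,0,-0.15,-15,8.8],[0,0,0,0,-0.15,-15,8.8]]]'; python3 -c "
from h import *
st();go(.495,.286,.2,-43)"
```

```text
time_s: 8.38
ee_pos: [0.5721, -0.0231, 0.2332]
eef_rot: [0.579, 0.815, -0.0, -0.0]
wrist_force: [-0.7, -0.5, -1.5]
width: 0.088
grasp_force: 0.0
{'time_s': 8.375, 'ee_pos': [0.572, -0.023, 0.233], 'eef_rot': [0.579, 0.815, -0.0, -0.0], 'joint_positions': [-0.084, 0.075, 1.833, 0.0, 1.234, -0.419], 'wrist_force': [-0.684, -0.527, -1.465], 'width': 0.088, 'grasp_force': 0.0}
row [-0.001, 0.0, 1.085] [31.72, 2.89, 3.33]
```

```bash
python3 -m handwheel '[[[0,0,0.18,5,0.5,0.5,8.8],[0,0,0.36,10,1,1,8.8],[0,0,0.54,15,1.5,1.5,8.8],[0,0,0.72,20,2,2,8.8],[0,0,0.9,25,2.5,2.5,8.8],[0,0,1.085,29,2.8,3,8.8],[0,0,1.085,31.7,2.9,3.3,8.8],[0,0,1.085,31.7,2.9,3.3,8.8],[0,0,1.085,31.7,2.9,3.3,8.8],[0,0,1.085,31.7,2.9,3.3,8.8],[0,0,1.085,31.7,2.9,3.3,8.8]]]'; python3 - <<'E'
from h import *
st();go(.495,.286,.2,-43);go(.495,.286,.031,-43)
cap('side','pics/s3.png');c=cap('top','pics/t3.png')
a=cv2.resize(cv2.imread('pics/s3.png')[110:250,230:400],(510,420),interpolation=2)
b=cv2.resize(cv2.imread('pics/t3.png')[120:200,310:380],(280,320),interpolation=2)
m=np.zeros((420,790,3),np.uint8);m[:,:510]=a;m[:320,510:]=b;cv2.imwrite('pics/m3.png',m)
E
```

```text
time_s: 9.75
ee_pos: [0.496, 0.2849, 0.2007]
eef_rot: [0.917, 0.398, 0.0, 0.0]
wrist_force: [0.1, -0.1, 0.1]
width: 0.088
grasp_force: 0.0
{'time_s': 9.75, 'ee_pos': [0.496, 0.285, 0.201], 'eef_rot': [0.917, 0.398, 0.0, 0.0], 'joint_positions': [0.478, 0.098, 1.871, -0.0, 1.174, 1.229], 'wrist_force': [0.077, -0.13, 0.131], 'width': 0.088, 'grasp_force': 0.0}
row [0.0, 0.0, -0.001] [0.01, -0.15, 0.07]
row [0.0, 0.0, -0.001] [0.02, -0.15, 16.97]
```

View pics/m3.png

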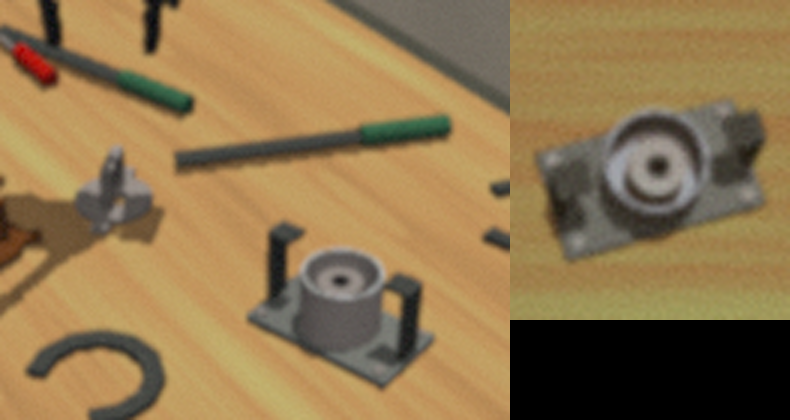

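The crop shows the element standing upright and centred in the pot (dot at (342,281) in the side part and (657,165) in the top part). The ring is undisturbed at (113,195). I'll descend and grip its bar.

```bash
python3 -m handwheel '[[[0,0,0,0,-0.1,6,8.8],[0,0,0,0,-0.1,11,8.8],[0,0,0,0,-0.1,14.5,8.8],[0,0,0,0,-0.1,16.9,8.8],[0,0,0,0,-0.1,16.9,8.8],[0,0,0,0,-0.1,16.9,8.8],[0,0,0,0,-0.1,16.9,0.8],[0,0,0,0,-0.1,16.9,0.8],[0,0,0,0,-0.1,16.9,0.8],[0,0,0,0,-0.1,16.9,0.8],[0,0,0,0,-0.1,16.9,0.8],[0,0,0,0,-0.1,16.9,0.8],[0,0,0,0,-0.1,16.9,0.8],[0,0,0,0,-0.1,16.9,0.8]]]'; python3 -c "
from h import *
st();go(.495,.286,.20,-43)"
```

```text
time_s: 11.6
ee_pos: [0.495, 0.2864, 0.0316]
eef_rot: [0.917, 0.399, 0.0, 0.0]
wrist_force: [1.1, 0.4, -0.3]
width: 0.0138
grasp_force: 29.9
{'time_s': 11.6, 'ee_pos': [0.495, 0.286, 0.032], 'eef_rot': [0.917, 0.399, 0.0, 0.0], 'joint_positions': [0.481, 0.285, 1.999, -0.0, 0.858, 1.231], 'wrist_force': [1.109, 0.371, -0.326], 'width': 0.014, 'grasp_force': 29.879}
row [0.0, 0.0, 0.0] [-0.03, 0.03, -16.84]
```

```bash
python3 -m handwheel '[[[0,0,0,0,0,-2,0.8],[0,0,0,0,0,-6,0.8],[0,0,0,0,0,-11,0.8],[0,0,0,0,0,-15,0.8],[0,0,0,0,0,-17,0.8],[0,0,0,0,0,-17,0.8],[0,0,0,0,0,-17,0.8]]]'; python3 - <<'E'
from h import *
cap('side','pics/s4.png'); o=st();go(.573,-.0228,.2,-43)
p=o['ee_pos']; c=cam('pics/s4.png'); u,v=proj(c,p); print(u,v)
x,y=int(u)-60,int(v)-45; print(x,y)
cv2.imwrite('pics/s4c.png',cv2.resize(cv2.imread('pics/s4.png')[y:y+100,x:x+120],(720,600),interpolation=2))
E
```

```text
time_s: 12.48
ee_pos: [0.4936, 0.2858, 0.1996]
eef_rot: [0.917, 0.399, -0.002, 0.0]
wrist_force: [-0.3, 0.7, -4.6]
width: 0.0134
grasp_force: 29.9
{'time_s': 12.525, 'ee_pos': [0.493, 0.286, 0.199], 'eef_rot': [0.917, 0.399, -0.002, 0.0], 'joint_positions': [0.481, 0.098, 1.873, -0.0, 1.175, 1.231], 'wrist_force': [0.966, -0.044, -3.969], 'width': 0.014, 'grasp_force': 29.879}
row [-0.001, 0.004, 0.0] [-17.14, 26.85, -0.05]
264.0034287640738 125.91256259210238
204 80
```

View pics/s4c.png

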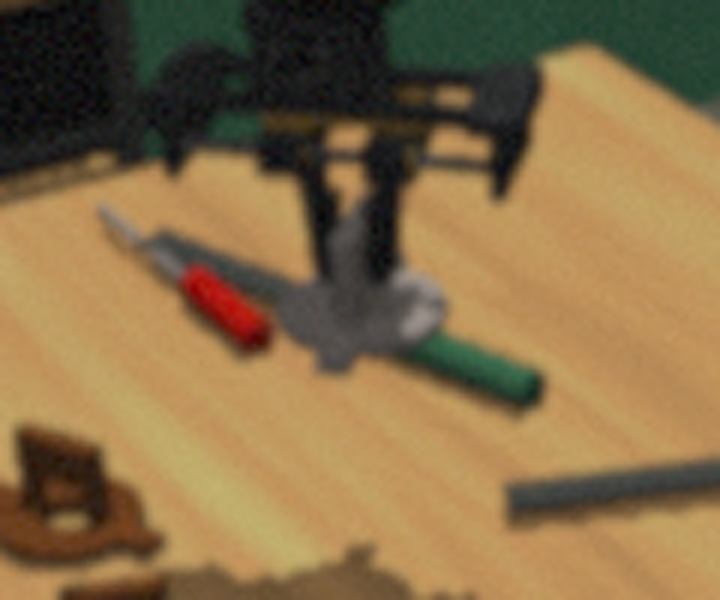

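The crop shows the ring held level by its bar. The flange spans about 277 to 446 in the crop, with its bottom edge at about 353. I'll compare that with a centred grip.

```bash
python3 - <<'E'
from h import *
c=cam('pics/s4.png'); p=np.array([.4934,.2858,.1995])
for dz in(-.017,-.025):
    C=np.array([proj(c,p+[.044*np.cos(a),.044*np.sin(a),dz]) for a in np.linspace(0,6.283,90)])
    C=((C-[204,80])+.5)*6; print(C.min(0),C.max(0))
f=np.radians(47)
print('ear',((np.array(proj(c,p+[-.062*np.cos(f),-.062*np.sin(f),-.021]))-[204,80])+.5)*6)
E
```

```text
[278.85526832 266.68851396] [450.7071549  349.96010055]
[280.10169425 280.2653647 ] [451.37749155 363.93398079]
ear [335.32016373 374.32394335]
```

```bash
python3 -m handwheel '[[[0,0,0,-3,4.7,0,0.8],[0,0,0,-6,9.4,0,0.8],[0,0,0,-9,14.1,0,0.8],[0,0,0,-12,18.8,0,0.8],[0,0,0,-14.5,22.7,0,0.8],[0,0,0,-16.3,25.5,0,0.8],[0,0,0,-17.1,26.8,0,0.8],[0,0,0,-17.1,26.8,0,0.8],[0,0,0,-17.1,26.8,0,0.8],[0,0,0,-17.1,26.8,0,0.8]]]'; python3 - <<'E'
from h import *
cap('side','pics/s5.png'); o=st();go(.573,-.023,.2,-43);go(.573,-.023,.102,-43)
cv2.imwrite('pics/s5c.png',cv2.resize(cv2.imread('pics/s5.png')[120:260,280:430],(642,600),interpolation=2))
c=cam('pics/s5.png');p=np.array(o['ee_pos'])
C=np.array([proj(c,p+[.044*np.cos(a),.044*np.sin(a),-.017]) for a in np.linspace(0,6.283,90)])
print(((C-[280,120])*4.28).min(0),((C-[280,120])*4.28).max(0))
E
```

```text
time_s: 13.78
ee_pos: [0.5741, -0.02, 0.2016]
eef_rot: [0.917, 0.4, -0.0, -0.0]
wrist_force: [-0.4, -0.5, -3.5]
width: 0.0139
grasp_force: 30.0
{'time_s': 13.825, 'ee_pos': [0.574, -0.02, 0.202], 'eef_rot': [0.917, 0.4, 0.0, -0.0], 'joint_positions': [-0.079, 0.102, 1.864, 0.0, 1.176, 0.67], 'wrist_force': [0.096, 0.585, -2.289], 'width': 0.014, 'grasp_force': 29.98}
row [-0.0, -0.0, 0.002] [-0.29, 0.11, 0.17]
row [-0.0, -0.0, 0.002] [-0.3, 0.11, 9.97]
[210.60706302 165.28577896] [350.27285653 241.6181565 ]
```

View pics/s5c.png

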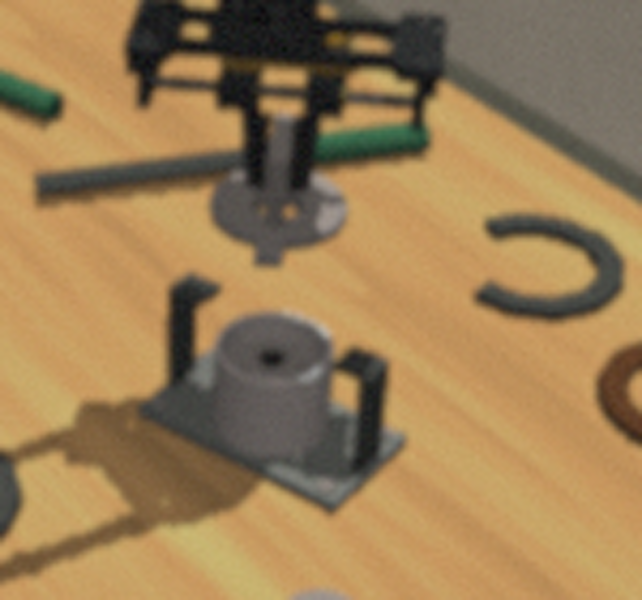

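The crop shows the ring level above the pot, flange about 212 to 348 and rim 213 to 334, with the ears turned away from the hooks. I'll lower it.

```bash
python3 -m handwheel '[[[0,0,0,-0.2,0.1,3,0.8],[0,0,0,-0.2,0.1,6,0.8],[0,0,0,-0.2,0.1,8,0.8],[0,0,0,-0.2,0.1,9,0.8],[0,0,0,-0.2,0.1,9.6,0.8],[0,0,0,-0.2,0.1,9.8,0.8],[0,0,0,-0.2,0.1,9.8,0.8],[0,0,0,-0.2,0.1,9.8,0.8]]]'; python3 -c "
from h import *
st();go(.573,-.023,.0995,-43)"
```

```text
time_s: 14.82
ee_pos: [0.5744, -0.0236, 0.1045]
eef_rot: [0.917, 0.399, 0.001, 0.0]
wrist_force: [-0.1, -0.4, -3.6]
width: 0.0141
grasp_force: 30.0
{'time_s': 14.825, 'ee_pos': [0.574, -0.024, 0.104], 'eef_rot': [0.917, 0.399, 0.001, 0.0], 'joint_positions': [-0.084, 0.196, 1.95, -0.0, 0.994, 0.666], 'wrist_force': [-0.144, -0.392, -3.648], 'width': 0.014, 'grasp_force': 29.98}
row [0.001, -0.001, 0.0] [-0.05, -0.14, 0.5]
```

```bash
python3 -m handwheel '[[[0,0,0,0,-0.1,0.2,0.8],[0,0,0,0,-0.1,0.4,0.8],[0,0,0,0,-0.1,0.5,0.8],[0,0,0,0,-0.1,0.5,0.8],[0,0,0,0,-0.1,0.5,0.8]]]'; python3 -c "
from h import *
st();go(.573,-.023,.0995,19)"
```

```text
time_s: 15.45
ee_pos: [0.5732, -0.0227, 0.0997]
eef_rot: [0.917, 0.399, 0.0, 0.0]
wrist_force: [-4.6, 1.6, 5.4]
width: 0.0132
grasp_force: 30.0
{'time_s': 15.45, 'ee_pos': [0.573, -0.023, 0.1], 'eef_rot': [0.917, 0.399, 0.0, 0.0], 'joint_positions': [-0.083, 0.2, 1.956, 0.0, 0.986, 0.667], 'wrist_force': [-4.568, 1.638, 5.429], 'width': 0.013, 'grasp_force': 29.993}
row [0.0, -0.0, -1.082] [-0.04, 0.01, 0.02]
```

It is seated at 0.0997 with light contact. I'll turn it 62°.

```bash
python3 -m handwheel '[[[0,0,-0.12,0,0,0,0.8],[0,0,-0.24,0,0,0,0.8],[0,0,-0.36,0,0,0,0.8],[0,0,-0.48,0,0,0,0.8],[0,0,-0.6,0,0,0,0.8],[0,0,-0.72,0,0,0,0.8],[0,0,-0.84,0,0,0,0.8],[0,0,-0.96,0,0,0,0.8],[0,0,-1.08,0,0,0,0.8],[0,0,-1.08,0,0,0,0.8],[0,0,-1.08,0,0,0,0.8]]]'; python3 - <<'E'
from h import *
cap('side','pics/s6.png'); st();go(.573,-.023,.0995,19)
cv2.imwrite('pics/s6c.png',cv2.resize(cv2.imread('pics/s6.png')[140:260,280:430],(750,600),interpolation=2))
E
```

```text
time_s: 16.82
ee_pos: [0.5745, -0.023, 0.0997]
eef_rot: [0.582, 0.813, 0.001, 0.001]
wrist_force: [2.3, -0.3, 3.5]
width: 0.0139
grasp_force: 30.0
{'time_s': 16.875, 'ee_pos': [0.575, -0.023, 0.1], 'eef_rot': [0.582, 0.813, 0.001, 0.001], 'joint_positions': [-0.083, 0.2, 1.955, -0.0, 0.983, -0.412], 'wrist_force': [1.637, -0.905, 3.881], 'width': 0.014, 'grasp_force': 29.995}
row [0.003, 0.001, -0.003] [0.05, -0.14, 0.02]
```

View pics/s6c.png

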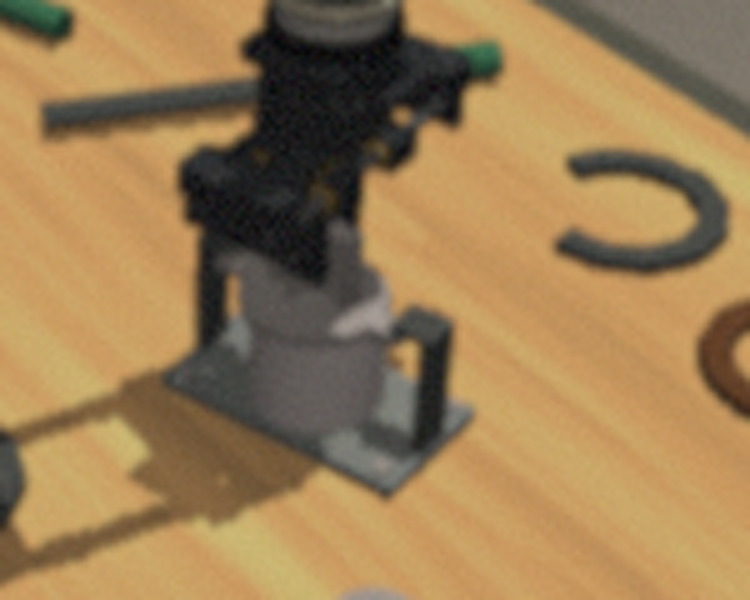

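The crop shows the ring flat on the rim, with its near ear running under the right hook at about (400,330) and the bar along the hook line. I'll release, open along the pot's x, and lift.

```bash
python3 -m handwheel '[[[0,0,0,0,0,0,8.8],[0,0,0,0,0,0,8.8],[0,0,0,0,0,0,8.8],[0,0,0,0,0,0,8.8],[0,0,0,0,0,0,8.8],[0,0,0,0,0,-2,8.8],[0,0,0,0,0,-6,8.8],[0,0,0,0,0,-10,8.8],[0,0,0,0,0,-14,8.8],[0,0,0,0,0,-14,8.8],[0,0,0,-6,0,-14,8.8],[0,0,0,-12,0,-14,8.8],[0,0,0,-18,0,-14,8.8],[0,0,0,-24,0,-14,8.8],[0,0,0,-24,0,-14,8.8],[0,0,0,-24,0,-14,8.8]]]'; python3 - <<'E'
from h import *
cap('side','pics/s7.png');cap('top','pics/t7.png'); st()
a=cv2.resize(cv2.imread('pics/s7.png')[160:260,290:400],(440,400),interpolation=2)
b=cv2.resize(cv2.imread('pics/t7.png')[120:200,310:380],(350,400),interpolation=2)
cv2.imwrite('pics/m7.png',np.hstack([a,b]))
E
```

```text
time_s: 18.88
ee_pos: [0.6501, -0.2495, 0.2377]
eef_rot: [0.582, 0.813, 0.0, -0.001]
wrist_force: [-0.6, -0.9, 0.6]
width: 0.0877
grasp_force: 0.0
{'time_s': 18.975, 'ee_pos': [0.65, -0.248, 0.238], 'eef_rot': [0.581, 0.814, 0.0, -0.001], 'joint_positions': [-0.401, 0.304, 1.553, 0.0, 1.285, -0.732], 'wrist_force': [0.594, 0.444, 1.002], 'width': 0.088, 'grasp_force': 0.0}
```

View pics/m7.png

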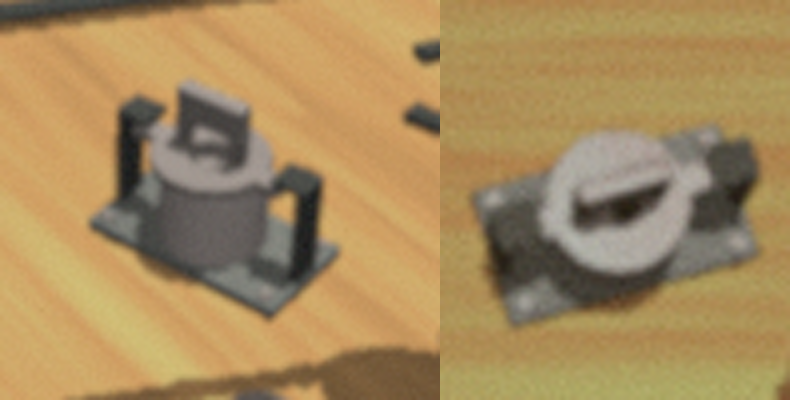

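The final picture shows the ring flat on the rim, with both ears under the hooks (side part (150,130) and (270,182), top part (700,182)), and the gripper clear. I'll hand in the job.

```bash
python3 -c "
from workcell import arm
print(arm.job_done())"
```

```text
the job is handed in; nothing more can be done
None
```

The job is handed in at about 19 s of the 64 s, with no verdict returned: the short element was seen upright in the pot before the ring went on, and the last pictures show the ring flat on the rim, both ears under the hooks and the gripper clear.

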